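# Clamp the specimen stub and hold the run key in

### The arm

A 7-joint arm with a two-finger parallel gripper is mounted at the origin on the work surface. World frame = base frame: x ahead of the robot, y to its left, z up, the work surface at z = 0. Lengths are in m, angles in rad, forces in N, time in s.
With the tool pointing down it reaches from about 0.4 to 0.85 m from the base axis. Payload 10.4 kg.
Tool frame: the origin (TCP) lies midway between the tips of the shut fingers; the grasp point (between the pads) lies 19 mm behind it (robot.pinch_z is the distance from the TCP to the grasp point, in m); z points along the fingers, y is the line along which they close (so a half turn about z gives the same grasp; the last joint's range is limited). The gripper opens to 87 mm and grips with 3 to 60 N. Pads are 19 mm wide; open, the fingers measure 117 mm over their backs; the gripper's body (75 mm by 190 mm) begins 51 mm behind the grasp point.
Start: joints at [-1.197, 0.332, -0.065, 1.46, 0.022, 1.35, -0.088], TCP at [0.242, 0.576, 0.223] pointing down, gripper open.
Joint ranges: [-2.6, 2.6], [-0.5, 2.12], [-1.47, 1.34], [0.16, 2.42], [-1.27, 4.41], [0.06, 2.06], [-2.6, 2.6]. Speed limits (rad/s): [2.22, 2.22, 2.79, 2.79, 3.14, 3.14, 3.14].

### API

Orientations are given as a rotation vector (axis times angle).
In Python, from cell import robot gives the robot as it stands.
- The arm moves only by the tool apply_moves, never from a script. Its argument "motion" is text: rows parted by semicolons, each of 5 numbers parted by spaces: the opening in per cent of the stroke, from 0 (shut) to 100 (fully open), then the shift along the tool's x, y, z in cm, then the turn about the tool's z in degrees. In form: gripper x y z spin; .... A call has 1 to 10 rows; each row shifts and turns the commanded pose from where the row before left it, along the tool's axes as they then stand; what a row does not reach is not made up. A row lasts 1/8 s, in which the tool goes at most 62.5 mm and 10.7 degrees, less where a joint would pass 70% of its speed; a pose out of reach is approached as far as the arm can. A call is refused whole if a number of a shift passes 6.25 or a number of a turn 10.7, either way. A call with a gripper value outside its range is refused whole. The fingers move at their own pace and stop on an object; "force" is the grip in N (left out, the last holds). Time passes only in rows, so rows that do not move let the fingers close. It gives the time, the measured TCP pose, the force, the opening and the grip force at its end, in the units of the state.
- robot.observe(): the state, without advancing time (a new reading comes with each control period).
- robot.get_image(name): name is "side" or "top"; returns the picture (480x640x3 uint8, red, green, blue); there is no depth.
- robot.calibration(name): a dict with "fx", "fy", "cx", "cy" (pixels), "extrinsics" (4x4, takes a point from camera to world coordinates). Camera axes: x right, y down, z forward; pixel columns grow to the right and rows downward; lengths in m; the calibration is good to about 2 mm. A picture is of the moment at which its call begins. calibration takes no time and is no camera call.
- robot.finish_job(): hands the job in; it is judged then, once.
The state is a dict: "t": time; "qpos": joint angles; "qvel": joint speeds; "effort": joint torques, N m; "position": TCP position; "tcp_rot": TCP orientation; "ft_force": force on the tool from outside, world axes, zero at the start; "torque": the same for the moment, N m; "opening": finger opening in m; "grasp_force": force on a finger pad.
Only numpy, scipy, OpenCV 4.12 (cv2) and the standard library are available. Lean on these libraries where they do the work, as an engineer would, in place of code of your own. Each camera call takes 0.05 s, during which the arm holds its last target. There are 200 camera calls.

### The job

Get the little bench spinner ready: first turn its chuck sleeve clockwise (seen from above) until it stops and the jaws are tight on the specimen stub. Then lift the flat run key out of its rest, pass its tongue down through the enabling switch's narrow slot and push it fully home against the spring, shoulders down to the plate, and finish while still gripping the key and holding it there. Leave the jar, the beaker and the tip box where they stand.

Things in the scene. Friction and masses are not known exactly. Their poses are not given: they have to be found in the camera images.
- sleeve_mid (a point): Centre of the chuck sleeve, on the chuck's vertical axis, half-way up, 76 mm above the bench; z up. The sleeve is a knurled aluminium cylinder, 42 mm diameter, 34 mm high, its lower rim 4 mm above the spinner's top; grip it across at any yaw. Jaws stand 10 mm and the stub 18 mm above its upper rim, within 16 mm of the axis.
- spinner: Bench spinner: fixed grey motor box 140 (x) x 120 (y) mm, its top 55 mm above the bench, the chuck standing up from the middle. Origin at the centre of its underside, z up.
- sleeve (a joint): Turn of the chuck sleeve, rad: 0 = jaws wide open; grows when turned clockwise seen from above; jaws meet the stub's pin at about 1.0, hard stop at 1.2. Starts between 0 and 0.35. Steady friction of about 0.15 N m; stays where it is left.
- jaw0: One of the three steel chuck jaws (7 x 6 x 30 mm upright bars round the axis, 120 degrees apart), which the sleeve moves inwards together, 2.4 mm per rad; smooth faces. Origin on the chuck axis at the jaws' foot.
- jaw1: The second jaw, likewise.
- jaw2: The third jaw, likewise.
- stub: Specimen stub, loose, aluminium: a pin of 10 mm diameter and 32 mm length with a disc of 20 mm diameter and 6 mm height on top. It stands in the open chuck. Origin at the centre of the pin's foot, z up along the pin.
- key_grip (a point): Centre of the run key's handle; key loose, about 50 g, upright in its rest, tongue down. x = width, y = thickness, z = up. Grey handle 30 x 14 x 50 mm centred here; below it a grey shoulder 46 x 18 x 8 mm, underside 33 mm below this point; below that the steel tongue 30 x 8 mm, 36 mm long, ending 69 mm below this point, its last 8 mm tapering to 26 x 4 mm.
- key_tip (a point): Centre of the end of the key's tongue, 69 mm below key_grip; same axes.
- rest: Key rest: fixed white plastic block 90 (x) x 60 (y) x 45 (z) mm with a wide pocket (34 x 12 mm) in its top; the key's shoulder lies on the block's top and its tongue hangs 36 mm down in the pocket, the key's x along the block's x. Origin at the centre of its underside.
- slot (a point): Centre of the slot's mouth, in the upper face of the enabling switch's steel top plate, 70 mm above the bench; z up. The switch is a fixed grey box 100 (x) x 80 (y) mm. Slot 32 mm along x, 10 mm along y (2 mm more than the tongue each way), plate 8 mm thick. The key fits either way round.
- follower (a joint): Travel of the spring follower inside the switch, m: 0 = up, its top 12 mm below the plate's upper face; it is pushed down by the key's tongue and reads 0.024 when the shoulders lie on the plate. It pushes up with 1.7 N at 0, growing to 4.1 N at 0.024.
- jar: Bystander: amber glass jar with white cap, 48 mm diameter, 65 mm high; origin at the centre of its underside.
- beaker: Bystander: glass beaker, 60 mm rim diameter, 70 mm high; origin at the centre of its underside.
- tipbox: Bystander: blue box with clear lid, 100 x 70 x 52 mm; origin at the centre of its underside.

How it is judged:
By the outcome, as a careful person would: the job done as asked, in the order asked, and still so for the second after the job is handed in, while the arm keeps its last pose, push and grip.
It also fails if it takes over 61 s, if anything falls off the work surface, if the arm or the gripper's body presses on something with over 40 N, if the wrist force passes 120 N, or if a joint passes its speed limit or range.

## Working session

There is one attempt and no reset: what is moved stays moved. The work goes in short steps, Python scripts to look and compute and a tool call to move; the robot and the scene stay as the last step left them, time stands still between calls to the robot, and variables do not carry over. Pictures are saved under pics/ and viewed, at most 10 in all, crops included, and the job is handed in when it is done.

Besides the shell and the picture viewer there is one more tool, called after "Call:" by a JSON object that holds its "api" and its "payload", one argument or row to a line. apply_moves: Moves the arm, as the interface text tells. Its arguments: {"type":"object","properties":{"motion":{"type":"string"},"force":{"type":"number"}},"required":["motion"]}

```bash
mkdir -p pics
cat > h.py <<'E'
import numpy as np,cv2
from cell import robot
def ray(n,u,v):
    c=robot.calibration(n);E=np.array(c["extrinsics"])
    d=E[:3,:3]@np.array([(u-c["cx"])/c["fx"],(v-c["cy"])/c["fy"],1]);return E[:3,3],d
def atz(n,u,v,z):
    o,d=ray(n,u,v);return o+d*(z-o[2])/d[2]
def proj(n,p):
    c=robot.calibration(n);E=np.array(c["extrinsics"]);q=E[:3,:3].T@(np.array(p)-E[:3,3])
    return c["cx"]+c["fx"]*q[0]/q[2],c["cy"]+c["fy"]*q[1]/q[2]
E
python3 - <<'E'
from h import *
np.set_printoptions(precision=4,suppress=True)
for n in("side","top"):
    im=robot.get_image(n)[:,:,::-1];cv2.imwrite(f"pics/{n}0.png",im);c=robot.calibration(n);print(n,c["fx"],c["fy"],c["cx"],c["cy"]);print(np.array(c["extrinsics"]))
s=robot.observe();print(s);print(robot.pinch_z)
E
```

```text
side 492.43217770597425 492.43217770597425 318.59111795508915 240.01307452464377
[[-0.9904 -0.0595  0.1247  0.4709]
 [-0.1378  0.4946 -0.8581  1.2227]
 [-0.0106 -0.8671 -0.4981  0.7909]
 [ 0.      0.      0.      1.    ]]
top 463.2189914446788 463.2189914446788 318.36719785611075 243.0805712103015
[[-0.0099 -0.991   0.1338  0.4587]
 [-0.9997  0.0129  0.0216 -0.0206]
 [-0.0232 -0.1335 -0.9908  1.2421]
 [ 0.      0.      0.      1.    ]]
{'t': 0.1, 'qpos': array([-1.1965,  0.3328, -0.0647,  1.4608,  0.0216,  1.3499, -0.0885]), 'qvel': array([ 0.0003, -0.0025,  0.0001, -0.0006,  0.0009, -0.0009,  0.0005]), 'effort': array([  0.0018, -62.455 ,   0.0249, -39.0719,  -0.0614,   0.0364,
         0.    ]), 'position': array([0.2414, 0.5761, 0.2219]), 'tcp_rot': array([-0.6192, -3.0798,  0.0019]), 'ft_force': array([-0.7209,  0.249 ,  0.0141]), 'torque': array([ 0.0145, -0.0508,  0.0091]), 'grasp_force': 0.0, 'opening': 0.08714902428505263}
0.0187
```

View pics/top0.png

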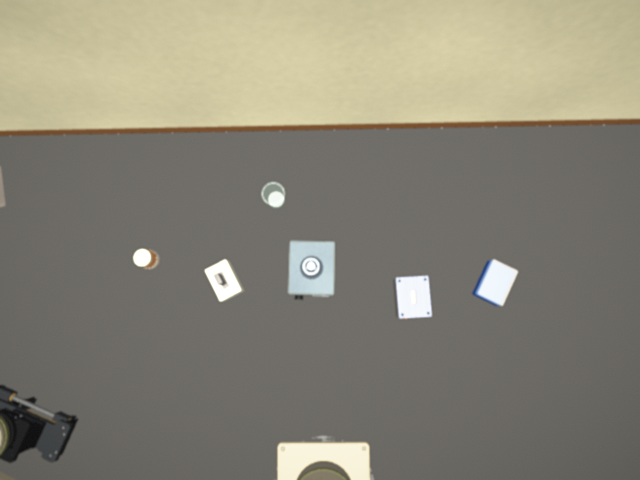

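View pics/side0.png

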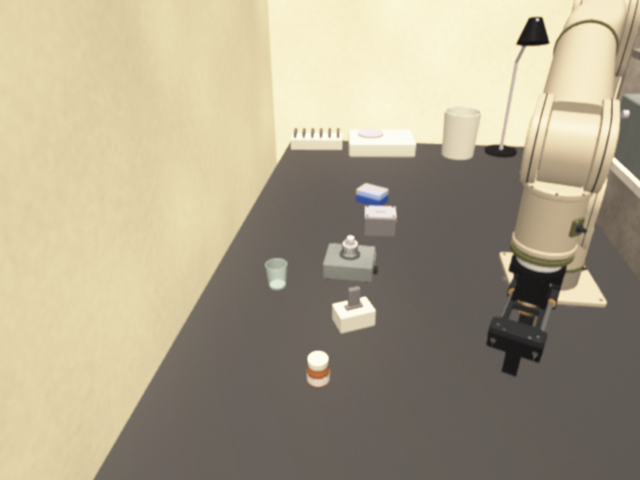

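```bash
cat >> h.py <<'E'
def mosaic(fn,items,w=264,h=298,cols=3,rows=2,ims={}):
    # items: (img,u0,v0,scale); pixel u at mosaic x = (u-u0+.5)*scale-.5
    out=np.zeros((h*rows,w*cols,3),np.uint8)
    for i,(im,u0,v0,s) in enumerate(items):
        cw,ch=int(w//s),int(h//s);c=cv2.resize(im[v0:v0+ch,u0:u0+cw],None,fx=s,fy=s,interpolation=cv2.INTER_CUBIC)
        r,k=divmod(i,cols);out[r*h:r*h+c.shape[0],k*w:k*w+c.shape[1]]=c
    cv2.imwrite(fn,out)
E
python3 - <<'E'
from h import *
t=cv2.imread("pics/top0.png");s=cv2.imread("pics/side0.png")
mosaic("pics/m0.png",[(t,201,254,6),(t,283,236,5),(t,391,271,6),(s,331,284,6),(s,322,232,5),(s,360,202,6)])
E
```

```text
(no output)
```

View pics/m0.png

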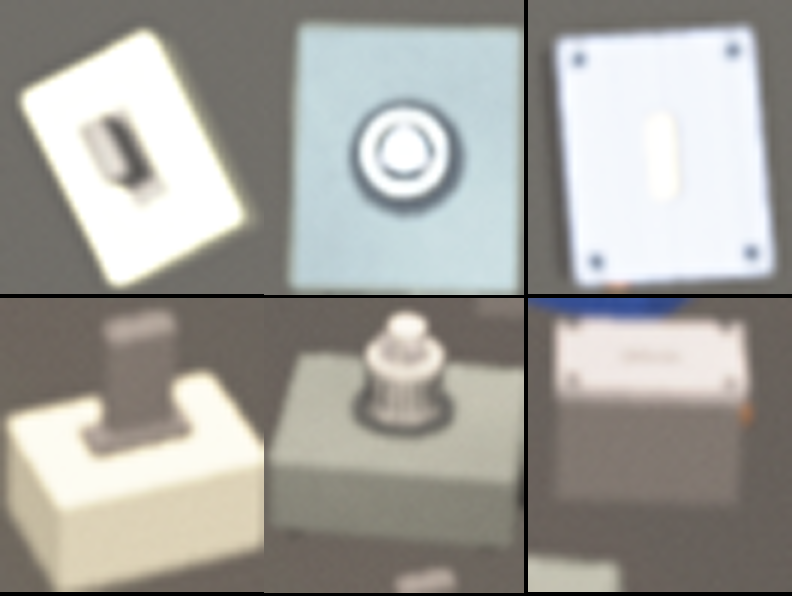

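Run:
```python
from h import *
np.set_printoptions(precision=4,suppress=True)
I=[("top",201,254,6),("top",283,236,5),("top",391,271,6),("side",331,284,6),("side",322,232,5),("side",360,202,6)]
def P(i,mx,my,z):
    n,u0,v0,s=I[i];r,k=divmod(i,3)
    return atz(n,u0+(mx-264*k+.5)/s-.5,v0+(my-298*r+.5)/s-.5,z)
def rect(i,c,z):
    p=np.array([P(i,*a,z) for a in c])[:,:2];l=np.linalg.norm(np.roll(p,-1,0)-p,axis=1)
    e=p[2]-p[1]+p[3]-p[0];print("rect",I[i][0],p.mean(0),"sides",l,"yaw deg of edge 1-2",np.degrees(np.arctan2(e[1],e[0])))
rect(0,[(150,28),(22,95),(118,287),(247,217)],.045)
rect(3,[(10,417),(63,508),(268,455),(209,375)],.045)
rect(2,[(579,60),(733,51),(751,253),(596,262)],.07)
rect(2,[(555,36),(752,27),(775,273),(577,285)],.07)
rect(5,[(575,322),(729,325),(732,381),(572,380)],.07)
print("slot",P(2,661,155,.07),P(2,660,110,.07),P(2,664,200,.07),P(5,651,356,.07))
print("stub",P(1,404,150,.111),P(4,407,326,.111)); print("rim",P(1,404,152,.093))
print("keytop",P(0,107,149,.103),P(3,139,327,.103))
print(P(0,83,122,.103),P(0,115,188,.103))
print("spinner L",P(1,299,24,.055),P(1,290,290,.055))
for p in [P(0,140,150,.0)]: pass
```

```text
rect top [0.528 0.254] sides [0.0622 0.0938 0.0626 0.093 ] yaw deg of edge 1-2 -152.32166083090536
rect side [0.5269 0.2538] sides [0.0626 0.0906 0.058  0.0891] yaw deg of edge 1-2 -152.37421600302594
rect top [ 0.4787 -0.2315] sides [0.0645 0.0838 0.0643 0.0839] yaw deg of edge 1-2 -177.16169248610836
rect top [ 0.4794 -0.2315] sides [0.0825 0.1021 0.082  0.1035] yaw deg of edge 1-2 -176.91575357083912
rect side [ 0.4778 -0.2356] sides [0.0851 0.0685 0.0853 0.0713] yaw deg of edge 1-2 91.74987824960911
slot [ 0.4792 -0.23    0.07  ] [ 0.4979 -0.2302  0.07  ] [ 0.4606 -0.2305  0.07  ] [ 0.4781 -0.23    0.07  ]
stub [0.556  0.0237 0.111 ] [0.5555 0.025  0.111 ]
rim [0.5566 0.0244 0.093 ]
keytop [0.5277 0.252  0.103 ] [0.5276 0.2576 0.103 ]
[0.5389 0.2621 0.103 ] [0.5117 0.2484 0.103 ]
spinner L [0.627  0.0798 0.055 ] [0.4899 0.0847 0.055 ]
```

Call:
{"api": "apply_moves", "payload": {
  "motion": "100 -2.5 -2 0 0;100 -5 -3.7 0 0;100 -5 -3.7 0 0;100 -5 -3.8 0 0;100 -5 -3.8 0 0;100 -5 -3.8 0 0;100 -5 -3.8 0 0;100 -5 -3.8 0 0;100 -5 -3.8 0 0;100 -5 -3.8 0 0",
  "force": 50
}}

```text
t: 1.35
position: [0.54, 0.0609, 0.2225]
tcp_rot: [0.619, 3.08, 0.0]
ft_force: [-0.1, 1.4, -0.7]
opening: 0.0871
grasp_force: 0.0
```

```bash
cat >> h.py <<'E'
from scipy.spatial.transform import Rotation as R
def go(target,yaw=None):
    s=robot.observe();M=R.from_rotvec(s["tcp_rot"]).as_matrix();d=np.array(target)-s["position"]
    y=np.degrees(np.arctan2(M[1,0],M[0,0]))
    print("t",round(s["t"],2),"pos",s["position"].round(4),"yaw",y.round(1),"tilt z",M[:,2].round(3),"q7",s["qpos"][6].round(2))
    print("tool shift cm",(M.T@d*100).round(2), "spin",None if yaw is None else round((y-yaw+180)%360-180,1),"F",s["ft_force"].round(1),"T",s["torque"].round(2),"open",round(s["opening"],4),round(s["grasp_force"],1))
E
python3 -c "
from h import *
go([.556,.0243,.066],127)"
```

```text
t 1.35 pos [0.54   0.0609 0.2225] yaw 157.3 tilt z [ 0.  0. -1.] q7 1.03
tool shift cm [-2.89 -2.76 15.65] spin 30.3 F [-0.1  1.4 -0.7] T [ 0.04 -0.08  0.01] open 0.0871 0.0
```

Call:
{"api": "apply_moves", "payload": {
  "motion": "100 -2.9 -2.7 0 0;100 0 0 0 10;100 0 0 0 10;100 0 0 0 10;100 0 0 0 0"
}}

```text
t: 1.98
position: [0.5556, 0.0266, 0.2222]
tcp_rot: [-1.393, -2.815, 0.001]
ft_force: [0.4, 0.0, -0.4]
opening: 0.0872
grasp_force: 0.0
```

```bash
python3 -c "
from h import *
go([.556,.0243,.066],127)
for n in('top','side'): cv2.imwrite(f'pics/{n}1.png',robot.get_image(n)[:,:,::-1])
mosaic('pics/m1.png',[(cv2.imread('pics/top1.png'),255,215,4),(cv2.imread('pics/side1.png'),290,180,4)],w=400,h=400,cols=2,rows=1)"
```

```text
t 1.98 pos [0.5556 0.0266 0.2222] yaw 127.3 tilt z [-0.001 -0.    -1.   ] q7 0.59
tool shift cm [-0.22 -0.1  15.62] spin 0.3 F [ 0.4  0.  -0.4] T [-0.08  0.01  0.02] open 0.0872 0.0
```

View pics/m1.png

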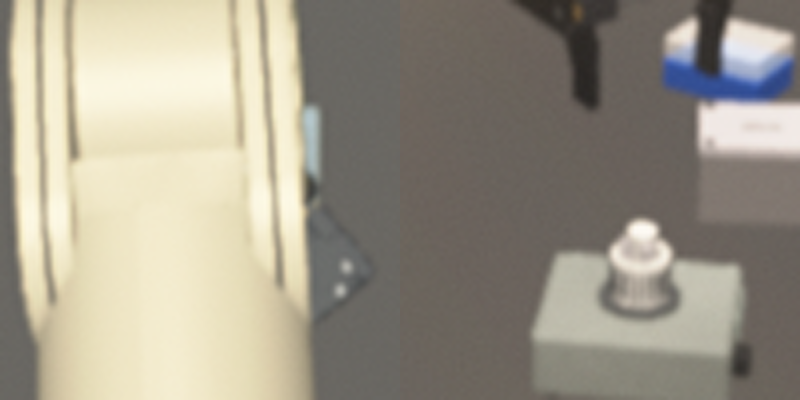

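Call:
{"api": "apply_moves", "payload": {
  "motion": "100 -0.2 -0.1 3 0;100 0 0 4 0;100 0 0 4 0;100 0 0 3 0;100 0 0 1.5 0;100 0 0 0 0;44 0 0 0 0;44 0 0 0 0;44 0 0 0 0;44 0 0 0 0"
}}

```text
t: 3.32
position: [0.5563, 0.0245, 0.0678]
tcp_rot: [1.395, 2.815, 0.001]
ft_force: [0.2, -0.0, 0.1]
opening: 0.0547
grasp_force: 0.0
```

```bash
python3 -c "
from h import *
go([.556,.0243,.066],127)"
```

```text
t 3.33 pos [0.5563 0.0245 0.0678] yaw 127.3 tilt z [ 0.  0. -1.] q7 0.66
tool shift cm [ 0.01 -0.03  0.18] spin 0.3 F [ 0.2 -0.   0.1] T [-0.06 -0.01 -0.03] open 0.0547 0.0
```

Call:
{"api": "apply_moves", "payload": {
  "motion": "44 0 0 0.5 0;44 0 0 0 0;0 0 0 0 0;0 0 0 0 0;0 0 0 0 0;0 0 0 0 0;0 0 0 0 0",
  "force": 50
}}

```text
t: 4.2
position: [0.5572, 0.0251, 0.0624]
tcp_rot: [1.393, 2.814, 0.002]
ft_force: [6.8, 1.9, -5.2]
opening: 0.0411
grasp_force: 50.0
```

```bash
python3 -c "
from h import *
go([.556,.0243,.066],127)"
```

```text
t 4.2 pos [0.5572 0.0251 0.0624] yaw 127.3 tilt z [ 0.002  0.001 -1.   ] q7 0.66
tool shift cm [ 0.01 -0.15 -0.36] spin 0.3 F [ 6.8  1.9 -5.2] T [ 0.41 -1.34  0.05] open 0.0411 50.0
```

Call:
{"api": "apply_moves", "payload": {
  "motion": "0 0 0.1 0 0;0 0 0 0 4;0 0 0 0 5;0 0 0 0 5;0 0 0 0 5;0 0 0 0 5;0 0 0 0 5;0 0 0 0 5;0 0 0 0 5;0 0 0 0 0"
}}

```text
t: 5.45
position: [0.5579, 0.0253, 0.0624]
tcp_rot: [2.255, 2.185, 0.002]
ft_force: [6.7, 0.5, -5.8]
opening: 0.0413
grasp_force: 50.0
```

```bash
python3 -c "
from h import *
go([.556,.0243,.066],127)"
```

```text
t 5.45 pos [0.5579 0.0253 0.0624] yaw 88.2 tilt z [ 0.002  0.    -1.   ] q7 0.03
tool shift cm [-0.11 -0.19 -0.36] spin -38.8 F [ 6.7  0.5 -5.8] T [ 0.16 -1.41 -0.15] open 0.0413 50.0
```

Call:
{"api": "apply_moves", "payload": {
  "motion": "0 0 0.1 0 4;0 0 0 0 4;0 0 0 0 3;0 0 0 0 0"
}}

```text
t: 5.95
position: [0.5581, 0.0253, 0.0624]
tcp_rot: [2.452, 1.963, 0.0]
ft_force: [3.0, 1.2, -1.8]
opening: 0.0415
grasp_force: 50.0
```

```bash
python3 -c "
from h import *
go([.556,.0243,.066],127)"
```

```text
t 5.95 pos [0.5581 0.0253 0.0624] yaw 77.4 tilt z [ 0. -0. -1.] q7 -0.15
tool shift cm [-0.14 -0.19 -0.36] spin -49.6 F [ 3.   1.2 -1.8] T [ 0.09 -0.62  0.5 ] open 0.0415 50.0
```

Call:
{"api": "apply_moves", "payload": {
  "motion": "0 0 0 0 3;0 0 0 0 3;0 0 0 0 0"
}}

```text
t: 6.32
position: [0.5588, 0.0271, 0.0625]
tcp_rot: [-2.55, -1.835, -0.003]
ft_force: [6.4, 5.7, -5.8]
opening: 0.0419
grasp_force: 50.0
```

```bash
python3 -c "
from h import *
go([.556,.0243,.066],127)"
```

```text
t 6.33 pos [0.5588 0.0271 0.0625] yaw 71.5 tilt z [ 0.002  0.002 -1.   ] q7 -0.24
tool shift cm [-0.35 -0.18 -0.35] spin -55.5 F [ 6.4  5.7 -5.8] T [ 1.27 -1.26  1.  ] open 0.0419 50.0
```

Call:
{"api": "apply_moves", "payload": {
  "motion": "0 0 0 0 0;0 0 0 0 3;0 0 0 0 3;0 0 0 0 3;0 0 0 0 0",
  "force": 60
}}

```text
t: 6.95
position: [0.5591, 0.0264, 0.0627]
tcp_rot: [2.686, 1.628, 0.004]
ft_force: [5.8, 4.4, -3.8]
opening: 0.0411
grasp_force: 60.0
```

```bash
python3 -c "
from h import *
go([.556,.0243,.066],127)"
```

```text
t 6.95 pos [0.5591 0.0264 0.0627] yaw 62.5 tilt z [ 0.002  0.001 -1.   ] q7 -0.39
tool shift cm [-0.33 -0.18 -0.33] spin -64.5 F [ 5.8  4.4 -3.8] T [ 0.74 -1.43  0.89] open 0.0411 60.0
```

Call:
{"api": "apply_moves", "payload": {
  "motion": "65 0 0 0 0;65 0 0 0 0;65 0 0 0 0;65 0 0 0 -10;65 0 0 0 -10;65 0 0 0 -10;65 0 0 0 -10;65 0 0 0 0"
}}

```text
t: 7.95
position: [0.5578, 0.0247, 0.0625]
tcp_rot: [-1.973, -2.444, -0.0]
ft_force: [-0.5, 0.1, -0.4]
opening: 0.057
grasp_force: 0.0
```

```bash
python3 -c "
from h import *
go([.558,.0242,.0625],102)"
```

```text
t 7.95 pos [0.5578 0.0247 0.0625] yaw 102.2 tilt z [-0.  0. -1.] q7 0.25
tool shift cm [-0.05  0.01  0.  ] spin 0.2 F [-0.5  0.1 -0.4] T [-0.07  0.07 -0.  ] open 0.057 0.0
```

Call:
{"api": "apply_moves", "payload": {
  "motion": "0 -0.1 0 0 0;0 0 0 0 0;0 0 0 0 0;0 0 0 0 0;0 0 0 0 3;0 0 0 0 0",
  "force": 60
}}

```text
t: 8.7
position: [0.5579, 0.0245, 0.0625]
tcp_rot: [-2.032, -2.395, 0.0]
ft_force: [-2.7, 0.9, 2.9]
opening: 0.0411
grasp_force: 60.0
```

```bash
python3 -c "
from h import *
go([.558,.0242,.0625],102)"
```

```text
t 8.7 pos [0.5579 0.0245 0.0625] yaw 99.4 tilt z [-0.001  0.    -1.   ] q7 0.21
tool shift cm [-0.03  0.   -0.  ] spin -2.6 F [-2.7  0.9  2.9] T [0.2  0.65 0.76] open 0.0411 60.0
```

Call:
{"api": "apply_moves", "payload": {
  "motion": "0 0 0 0 3;0 0 0 0 3;0 0 0 0 0"
}}

```text
t: 9.07
position: [0.558, 0.0229, 0.0626]
tcp_rot: [2.156, 2.284, -0.002]
ft_force: [-2.7, -4.6, 3.2]
opening: 0.0405
grasp_force: 60.0
```

```bash
python3 -c "
from h import *
go([.558,.0242,.0625],102)"
```

```text
t 9.07 pos [0.558  0.0229 0.0626] yaw 93.3 tilt z [-0.    -0.001 -1.   ] q7 0.11
tool shift cm [0.13 0.01 0.01] spin -8.7 F [-2.7 -4.6  3.2] T [-1.02  0.62  0.35] open 0.0405 60.0
```

Call:
{"api": "apply_moves", "payload": {
  "motion": "0 0 0 0 4;0 0 0 0 4;0 0 0 0 4;0 0 0 0 0"
}}

```text
t: 9.57
position: [0.5579, 0.024, 0.0627]
tcp_rot: [-2.381, -2.049, 0.001]
ft_force: [-3.8, -1.1, 6.0]
opening: 0.041
grasp_force: 60.0
```

```bash
python3 -c "
from h import *
go([.558,.0242,.0625],102)"
```

```text
t 9.57 pos [0.5579 0.024  0.0627] yaw 81.4 tilt z [-0.001 -0.    -1.   ] q7 -0.08
tool shift cm [0.03 0.   0.02] spin -20.6 F [-3.8 -1.1  6. ] T [-0.46  1.08  1.38] open 0.041 60.0
```

Call:
{"api": "apply_moves", "payload": {
  "motion": "0 0 0 0 4;0 0 0 0 4;0 0 0 0 4;0 0 0 0 4;0 0 0 0 4;0 0 0 0 0"
}}

```text
t: 10.32
position: [0.5581, 0.0246, 0.0628]
tcp_rot: [-2.701, -1.602, -0.0]
ft_force: [-3.5, 0.3, 5.1]
opening: 0.0405
grasp_force: 60.0
```

```bash
python3 -c "
from h import *
go([.558,.0242,.0625],102)"
```

```text
t 10.32 pos [0.5581 0.0246 0.0628] yaw 61.4 tilt z [-0.     0.001 -1.   ] q7 -0.4
tool shift cm [-0.04  0.01  0.03] spin -40.6 F [-3.5  0.3  5.1] T [0.03 0.88 0.48] open 0.0405 60.0
```

Call:
{"api": "apply_moves", "payload": {
  "motion": "65 0 0 0 0;65 0 0 0 0;65 0 0 0 0;65 0 0 -3 0;65 0 0 -5 0;65 0 0 -5 0;65 0 0 -3 10;65 0 0 0 10;65 0 0 0 10;65 0 0 0 0"
}}

```text
t: 11.58
position: [0.5582, 0.024, 0.2225]
tcp_rot: [-3.025, -0.848, -0.0]
ft_force: [0.3, -0.3, -0.5]
opening: 0.0567
grasp_force: 0.0
```

```bash
python3 -c "
from h import *
go([.5275,.254,.22],27.65)"
```

```text
t 11.57 pos [0.5582 0.024  0.2225] yaw 31.3 tilt z [ 0.  0. -1.] q7 -1.01
tool shift cm [  9.34 -21.24   0.25] spin 3.7 F [ 0.3 -0.3 -0.5] T [-0.09  0.18 -0.01] open 0.0567 0.0
```

Call:
{"api": "apply_moves", "payload": {
  "motion": "65 1.4 -3.2 0 0;65 2.2 -5 0 0;65 2.2 -5 0 0;65 2.2 -5 0 0;65 1.4 -3.0 0 0;65 0 0 0 3.7;65 0 0 0 0"
}}

```text
t: 12.45
position: [0.5285, 0.254, 0.2223]
tcp_rot: [3.049, 0.755, -0.0]
ft_force: [-0.2, -0.5, -0.7]
opening: 0.0569
grasp_force: 0.0
```

```bash
python3 -c "
from h import *
go([.5275,.254,.070],27.65)
for n in('top','side'): cv2.imwrite(f'pics/{n}2.png',robot.get_image(n)[:,:,::-1])
mosaic('pics/m2.png',[(cv2.imread('pics/side2.png'),283,205,5),(cv2.imread('pics/top2.png'),260,220,5)],w=400,h=600,cols=2,rows=1)"
```

```text
t 12.45 pos [0.5285 0.254  0.2223] yaw 27.8 tilt z [-0. -0. -1.] q7 -1.47
tool shift cm [-0.08 -0.05 15.23] spin 0.2 F [-0.2 -0.5 -0.7] T [-0.1   0.15 -0.04] open 0.0569 0.0
```

View pics/m2.png

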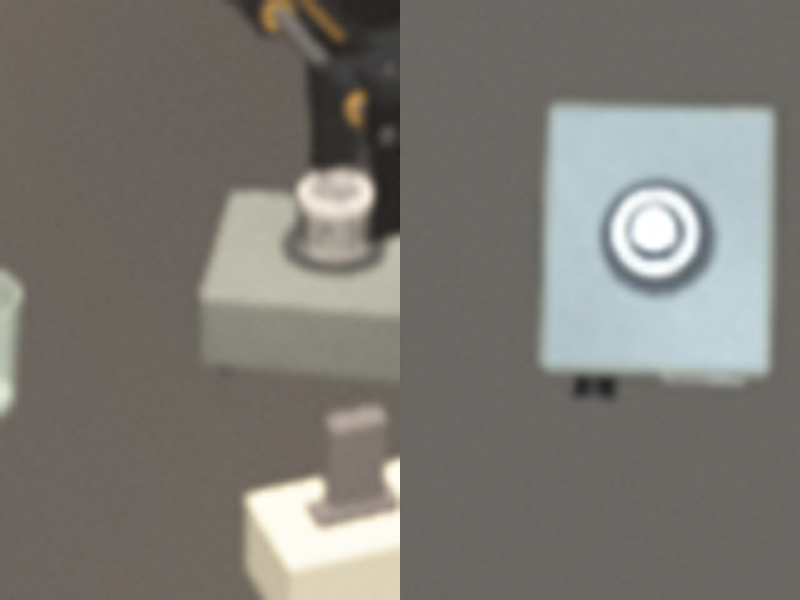

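Call:
{"api": "apply_moves", "payload": {
  "motion": "65 0 0 3 0;65 0 0 4 0;65 0 0 4 0;65 0 0 3 0;65 0 0 1.7 0;65 0 0 0 0;0 0 0 0 0;0 0 0 0 0;0 0 0 0 0;0 0 0 0 0",
  "force": 10
}}

```text
t: 13.8
position: [0.5286, 0.2542, 0.0659]
tcp_rot: [-3.051, -0.749, -0.001]
ft_force: [0.2, 0.4, 0.7]
opening: 0.0244
grasp_force: 0.0
```

```bash
python3 -c "
from h import *
go([.528,.254,.062],27.65)"
```

```text
t 13.8 pos [0.5286 0.2542 0.0659] yaw 27.6 tilt z [ 0.  0. -1.] q7 -1.4
tool shift cm [-0.06 -0.01  0.39] spin -0.1 F [0.2 0.4 0.7] T [-0.06  0.11  0.01] open 0.0244 0.0
```

Call:
{"api": "apply_moves", "payload": {
  "motion": "0 0 0 0.2 0;0 0 0 0 0;0 0 0 0 0;0 0 0 0 0;0 0 0 0 0",
  "force": 10
}}

```text
t: 14.42
position: [0.5285, 0.254, 0.0635]
tcp_rot: [-3.051, -0.748, -0.0]
ft_force: [0.6, -0.5, 0.6]
opening: 0.0138
grasp_force: 10.0
```

```bash
python3 -c "
from h import *
go([.528,.254,.062],27.65)"
```

```text
t 14.43 pos [0.5285 0.254  0.0635] yaw 27.6 tilt z [-0.  0. -1.] q7 -1.39
tool shift cm [-0.04 -0.02  0.15] spin -0.1 F [ 0.6 -0.5  0.6] T [ 0.01  0.04 -0.03] open 0.0138 10.0
```

Call:
{"api": "apply_moves", "payload": {
  "motion": "0 0 0 0 0;0 0 0 0 0;0 0 0 0 0;0 0 0 -0.5 0;0 0 0 -2 0;0 0 0 -3 0;0 0 0 -4 0;0 0 0 -4 0;0 0 0 -2 0;0 0 0 0 0",
  "force": 50
}}

```text
t: 15.68
position: [0.5294, 0.2542, 0.2211]
tcp_rot: [-3.049, -0.748, -0.006]
ft_force: [0.2, 0.6, -1.2]
opening: 0.0138
grasp_force: 50.0
```

```bash
python3 -c "
from h import *
go([.4788,-.2312,.22],3)
cv2.imwrite('pics/side3.png',robot.get_image('side')[:,:,::-1])
mosaic('pics/m3.png',[(cv2.imread('pics/side3.png'),290,190,6)],w=600,h=600,cols=1,rows=1)"
```

```text
t 15.68 pos [0.5294 0.2542 0.2211] yaw 27.5 tilt z [ 0.003  0.003 -1.   ] q7 -1.47
tool shift cm [-2.694e+01  4.069e+01 -3.000e-02] spin 24.5 F [ 0.2  0.6 -1.2] T [-0.08  0.2   0.03] open 0.0138 50.0
```

View pics/m3.png

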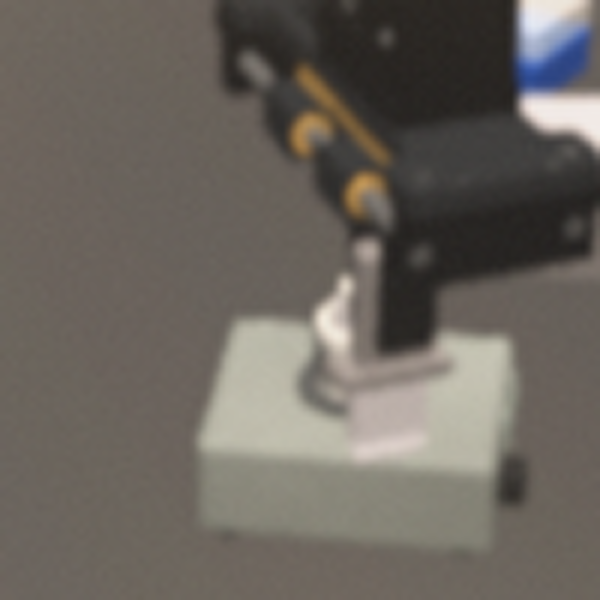

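Call:
{"api": "apply_moves", "payload": {
  "motion": "0 -1.5 2.3 0 0;0 -3 4.5 0 0;0 -3 4.5 0 0;0 -3 4.5 0 0;0 -3 4.5 0 0;0 -3 4.5 0 0;0 -3 4.5 0 0;0 -3 4.5 0 0;0 -3 4.5 0 0;0 -1.4 2.4 0 0"
}}

```text
t: 16.98
position: [0.4759, -0.235, 0.2178]
tcp_rot: [-3.053, -0.741, 0.002]
ft_force: [0.4, 0.3, -1.2]
opening: 0.0139
grasp_force: 50.0
```

Call:
{"api": "apply_moves", "payload": {
  "motion": "0 0 0 0 8;0 0 0 0 8;0 0 0 0 8.5;0 0 0 0 0;0 0 0 0 0"
}}

```text
t: 17.6
position: [0.4777, -0.2315, 0.2181]
tcp_rot: [-3.14, -0.088, 0.001]
ft_force: [-1.3, 0.6, -0.3]
opening: 0.0135
grasp_force: 50.0
```

```bash
python3 -c "
from h import *
print('tip lift',atz('side',290+(388.5)/6-.5,190+449.5/6-.5,.1666))
go([.4788,-.2312,.22],3)
s=robot.observe()
cv2.imwrite('pics/side4.png',robot.get_image('side')[:,:,::-1])
cv2.imwrite('pics/top4.png',robot.get_image('top')[:,:,::-1])
mosaic('pics/m4.png',[(cv2.imread('pics/side4.png'),340,150,8),(cv2.imread('pics/top4.png'),370,250,5)],w=400,h=600,cols=2,rows=1)
print(proj('side',s['position']-[0,0,.0545]),proj('side',[.4788,-.2312,.07]))"
```

```text
tip lift [0.52856404 0.25061272 0.1666    ]
t 17.6 pos [ 0.4777 -0.2315  0.2181] yaw 3.2 tilt z [-0.001  0.    -1.   ] q7 -0.98
tool shift cm [ 0.11 -0.02 -0.19] spin 0.2 F [-1.3  0.6 -0.3] T [-0.05  0.18  0.02] open 0.0135 50.0
(np.float64(381.74811847172583), np.float64(184.5931989267321)) (np.float64(379.8917037816295), np.float64(211.07253975907938))
```

View pics/m4.png

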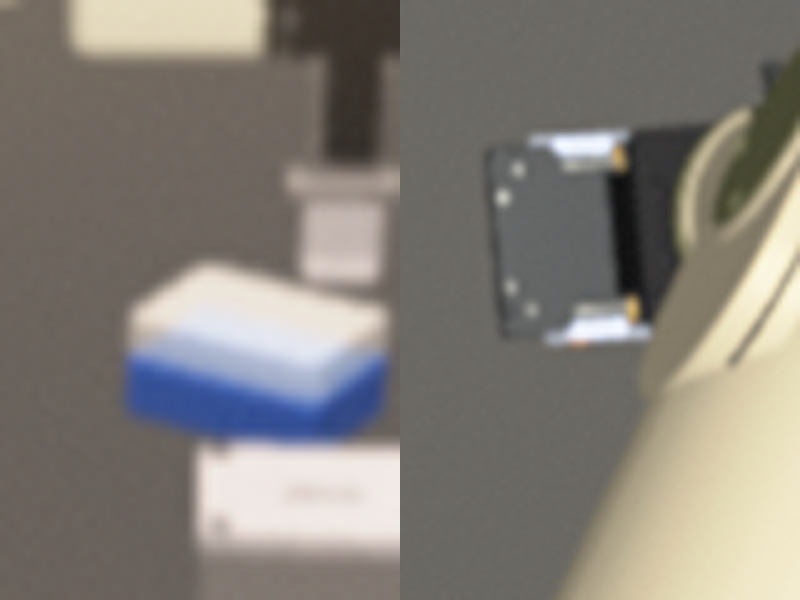

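Call:
{"api": "apply_moves", "payload": {
  "motion": "0 0.15 0 0 0.2;0 0 0 3 0;0 0 0 3 0;0 0 0 2 0;0 0 0 0.6 0;0 0 0 0 0;0 0 0 0 0"
}}

```text
t: 18.58
position: [0.4804, -0.2315, 0.1334]
tcp_rot: [3.14, 0.079, 0.002]
ft_force: [0.6, -0.4, -0.6]
opening: 0.0137
grasp_force: 50.0
```

```bash
python3 -c "
from h import *
go([.4792,-.2312,.1225],3)
cv2.imwrite('pics/side5.png',robot.get_image('side')[:,:,::-1])
mosaic('pics/m5.png',[(cv2.imread('pics/side5.png'),340,170,10)],w=800,h=600,cols=1,rows=1)"
```

```text
t 18.57 pos [ 0.4804 -0.2315  0.1334] yaw 2.9 tilt z [ 0.001 -0.    -1.   ] q7 -0.89
tool shift cm [-0.12 -0.04  1.09] spin -0.1 F [ 0.6 -0.4 -0.6] T [-0.06  0.15  0.03] open 0.0137 50.0
```

View pics/m5.png

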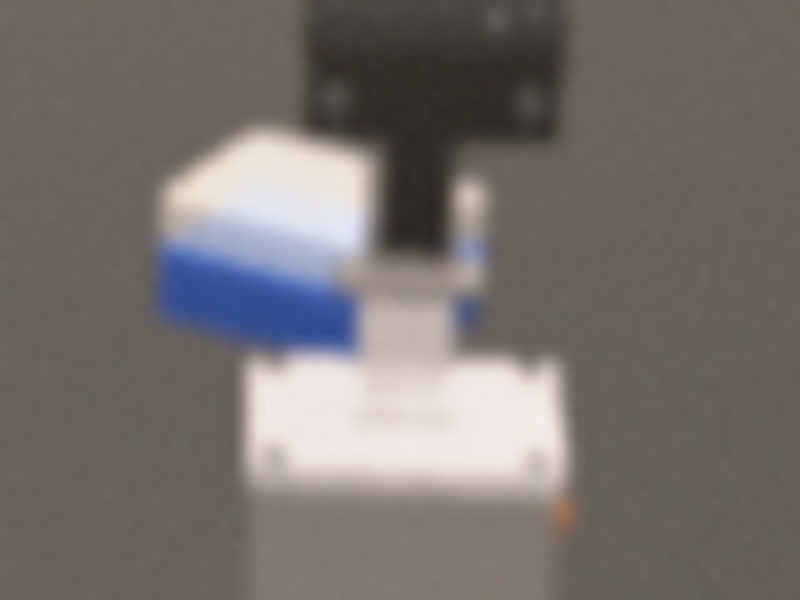

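Call:
{"api": "apply_moves", "payload": {
  "motion": "0 0 0 0.4 0;0 0 0 0.4 0;0 0 0 0.3 0;0 0 0 0.3 0;0 0 0 0 0"
}}

```text
t: 19.25
position: [0.4797, -0.2312, 0.1182]
tcp_rot: [-3.141, -0.078, 0.001]
ft_force: [-0.4, 0.2, 0.2]
opening: 0.0138
grasp_force: 50.0
```

```bash
python3 -c "
from h import *
go([.4792,-.2312,.1225],3)"
```

```text
t 19.25 pos [ 0.4797 -0.2312  0.1182] yaw 2.9 tilt z [-0.  0. -1.] q7 -0.88
tool shift cm [-0.05 -0.   -0.43] spin -0.1 F [-0.4  0.2  0.2] T [-0.01  0.13 -0.04] open 0.0138 50.0
```

Call:
{"api": "apply_moves", "payload": {
  "motion": "0 0 0 0.3 0;0 0 0 0.3 0;0 0 0 0.3 0;0 0 0 0 0"
}}

```text
t: 19.75
position: [0.4799, -0.2312, 0.1094]
tcp_rot: [-3.141, -0.078, 0.0]
ft_force: [0.3, 0.7, 0.4]
opening: 0.0138
grasp_force: 50.0
```

```bash
python3 -c "
from h import *
go([.4792,-.2312,.0885],3)"
```

```text
t 19.75 pos [ 0.4799 -0.2312  0.1094] yaw 2.9 tilt z [-0.  0. -1.] q7 -0.87
tool shift cm [-0.07 -0.    2.09] spin -0.1 F [0.3 0.7 0.4] T [ 0.05  0.15 -0.05] open 0.0138 50.0
```

Call:
{"api": "apply_moves", "payload": {
  "motion": "0 0 0 0.4 0;0 0 0 0.4 0;0 0 0 0.4 0;0 0 0 0 0"
}}

```text
t: 20.25
position: [0.48, -0.2312, 0.0973]
tcp_rot: [3.141, 0.079, 0.0]
ft_force: [0.4, 0.5, 2.3]
opening: 0.0138
grasp_force: 50.0
```

```bash
python3 -c "
from h import *
go([.4792,-.2312,.0885],3)"
```

```text
t 20.25 pos [ 0.48   -0.2312  0.0973] yaw 2.9 tilt z [ 0. -0. -1.] q7 -0.85
tool shift cm [-0.08 -0.01  0.88] spin -0.1 F [0.4 0.5 2.3] T [-0.03  0.09 -0.05] open 0.0138 50.0
```

Spring force is now being felt and nothing is binding. I'll press home.

Call:
{"api": "apply_moves", "payload": {
  "motion": "0 0 0 0.3 0;0 0 0 0.3 0;0 0 0 0.2 0;0 0 0 0.1 0;0 0 0 0 0;0 0 0 0 0"
}}

```text
t: 21.0
position: [0.48, -0.2313, 0.0886]
tcp_rot: [3.141, 0.079, 0.0]
ft_force: [0.4, -1.1, 3.6]
opening: 0.0137
grasp_force: 50.0
```

```bash
python3 -c "
from h import *
go([.4792,-.2312,.0885],3)"
```

```text
t 21.0 pos [ 0.48   -0.2313  0.0886] yaw 2.9 tilt z [ 0. -0. -1.] q7 -0.84
tool shift cm [-0.08 -0.01  0.01] spin -0.1 F [ 0.4 -1.1  3.6] T [-0.1  -0.06 -0.04] open 0.0137 50.0
```

Call:
{"api": "apply_moves", "payload": {
  "motion": "0 0 0 0.1 0;0 0 0 0 0;0 0 0 0 0"
}}

```text
t: 21.38
position: [0.48, -0.2313, 0.0884]
tcp_rot: [-3.14, -0.078, -0.001]
ft_force: [-3.6, 1.7, 16.6]
opening: 0.0134
grasp_force: 50.0
```

```bash
python3 -c "
from h import *
go([.4792,-.2312,.0885],3)"
```

```text
t 21.38 pos [ 0.48   -0.2313  0.0884] yaw 2.9 tilt z [ 0.     0.001 -1.   ] q7 -0.84
tool shift cm [-0.08 -0.01 -0.01] spin -0.1 F [-3.6  1.7 16.6] T [ 0.56  1.14 -0.  ] open 0.0134 50.0
```

Call:
{"api": "apply_moves", "payload": {
  "motion": "0 0 0 0 0;0 0 0 0 0;0 0 0 0 0"
}}

```text
t: 21.75
position: [0.48, -0.2313, 0.0884]
tcp_rot: [-3.14, -0.078, -0.001]
ft_force: [-4.5, 2.3, 17.0]
opening: 0.0138
grasp_force: 50.0
```

```bash
python3 -c "
from h import *
go([.4792,-.2312,.0885],3)
cv2.imwrite('pics/side6.png',robot.get_image('side')[:,:,::-1])
im=cv2.imread('pics/side6.png');mosaic('pics/m6.png',[(im,345,180,7),(im,320,225,7)],w=400,h=560,cols=2,rows=1)"
```

```text
t 21.75 pos [ 0.48   -0.2313  0.0884] yaw 2.9 tilt z [ 0.     0.001 -1.   ] q7 -0.84
tool shift cm [-0.08 -0.01 -0.01] spin -0.1 F [-4.5  2.3 17. ] T [ 0.54  1.18 -0.03] open 0.0138 50.0
```

View pics/m6.png

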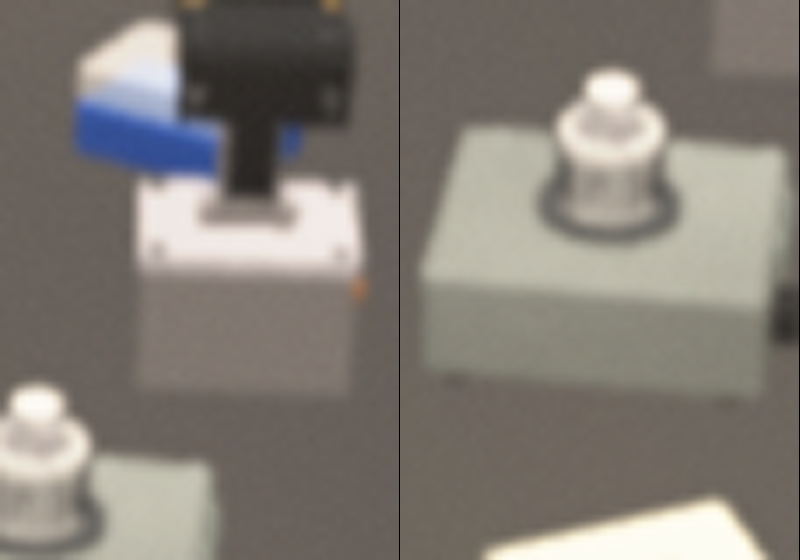

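The left crop shows the key's shoulders flat on the plate at about (248,213). The right crop shows the stub upright in the chuck at about (612,90).

```bash
python3 -c "
from cell import robot
print(robot.finish_job())"
```

```text
the job is handed in; nothing more can be done
None
```

I turned the chuck sleeve clockwise until it would go no further (inferred from the torque rising and the grip slipping, since I couldn't see the jaws close), then pushed the run key fully home, shoulders on the plate, and handed in at about 22 s, still gripping and pressing it with about 17 N.

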